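# Wipe the chips off a light port and hold its sprung shutter half open

### The job

White ceramic chips lie on the dark deck of the light port, where its shutter has to run. With the shutter still closed, take the scraper block, wipe all three chips along the deck into the trough at its end without touching them with the fingers, and stand the scraper upright on the bench again. Then slide the shutter half open against its spring by its upright tab and finish while still holding it there, without letting go; leave the beaker, the timer and the tip box where they are.

Things in the scene. Friction and masses are not known exactly. Their poses are not given: they have to be found in the camera images.
- light_port: Light port fixed on the bench, 124 mm (x) by 270 mm (y), 43 mm high. Origin: on its centre line, at bench height. +y runs along it from the window (end stop at y=-135 mm) over the deck to the trough. Deck between two rails whose 43 mm high lips leave x=-46 to +46 mm clear. A steel spring barrel lies outside the +x rail, out to x=78 mm, 36 mm high.
- deck (a point): Centre of the bare dark deck, on its surface 30 mm above the bench (light port x=0, y=+20 mm; axes as the light port's). With the shutter closed the deck is bare from 65 mm before this point (shutter's leading edge, y=-45 mm) to 65 mm past it (deck's edge, y=+85 mm).
- trough (a point): Centre of the floor of the open chip trough (light port x=0, y=+109 mm), 5 mm above the bench. The trough is 48 mm long (y=+85 to +133 mm), 116 mm wide, its outer walls 26 mm high, lower than the deck.
- shutter (a joint): Travel of the shutter in m: 0 closed (over the white window), 0.06 fully open, sliding along the light port's +y over the deck. A spring pulls it shut: 4 N at 0, 10 N at half, 16 N fully open; let go, it springs shut. Half = 0.03: the black line across the plate at the tab meets the thick middle tick of three on the rails. Plate 97 (x) by 77 mm (y), top 38 mm above the bench.
- shutter_tab (a point): Point to grip on the shutter's black upright tab, on its centre line 65 mm above the bench (at light port x=0, y=-95 mm when closed). The tab is 16 mm thick along the slide direction (light port y), 28 mm wide across it, from 41 to 82 mm above the bench; its axes are the light port's.
- scraper: Grey scraper block with a dark rubber sole, loose (about 0.18 kg), standing upright on the bench at the start. Origin: centre of its sole. Sole 76 mm along its x axis (the wiping width) and 24 mm along its y axis, block 25 mm high; on it stands a grip rib 50 mm along x, 16 mm thick along y, from 25 to 74 mm above the sole. z is up.
- chip0: One of three loose white ceramic chips, about 17 x 15 x 9 mm, 12 g, lying on the bare deck of the light port at the start, between y=+5 and +70 mm and within 37 mm of its centre line. Origin: its centre.
- chip1: One of three loose white ceramic chips, about 17 x 15 x 9 mm, 12 g, lying on the bare deck of the light port at the start, between y=+5 and +70 mm and within 37 mm of its centre line. Origin: its centre.
- chip2: One of three loose white ceramic chips, about 17 x 15 x 9 mm, 12 g, lying on the bare deck of the light port at the start, between y=+5 and +70 mm and within 37 mm of its centre line. Origin: its centre.
- beaker: Bystander: glass beaker, 61 mm across, 71 mm high, standing on the bench. Origin: centre of its underside.
- timer: Bystander: small white timer lying on the bench, 64 x 64 x 17 mm. Origin: centre of its underside.
- tip_box: Bystander: closed grey pipette tip box on the bench, 90 x 126 x 60 mm. Origin: centre of its underside.
Not all that is in view belongs to the job. Leave any red look-alike of the scraper alone.

How it is judged:
By the outcome, as a careful person would: the job done as asked, in the order asked, and still so for the second after the job is handed in, while the arm keeps its last pose, push and grip.
It also fails if it takes over 58 s, if anything falls off the work surface, if the arm or the gripper's body presses on something with over 40 N, if the wrist force passes 120 N, or if a joint passes its speed limit or range.

### The arm

A 6-joint arm with a two-finger parallel gripper is mounted at the origin on a cart in front of the work surface, level with it; the furniture and walls round the work are solid. World frame = base frame: x ahead of the robot, y to its left, z up, the work surface at z = 0. Lengths are in m, angles in rad, forces in N, time in s.
With the tool pointing down it reaches from about 0.325 to 0.925 m from the base axis. Payload 3.1 kg.
Tool frame: the origin (TCP) lies at the very end of the fingers, on their centre line; the grasp point (between the pads) lies 19 mm behind it (robot.hold_point_z is the distance from the TCP to the grasp point, in m); y points along the fingers, z is the direction in which the jaws open and shut, and the axes are right-handed (so a half turn about y gives the same grasp; the last joint's range is limited). The gripper opens to 85 mm and grips with 20 to 120 N. Pads are 22 mm wide; open, the fingers measure 114 mm over their backs; the gripper's body (76 mm by 85 mm) begins 54 mm behind the grasp point. The pads swing forward as they close: fully open they stand 13 mm farther back than shut.
Start: joints at [-1.434, 0.217, 1.613, -0, 1.311, -0.112], TCP at [0.154, -0.606, 0.231] pointing down, gripper open.
Joint ranges: [-2.75, 2.75], [-0.78, 2.1], [0.31, 2.55], [-1.13, 4.27], [0.13, 2.63], [-2.58, 2.58]. Speed limits (rad/s): [2.79, 2.79, 3.14, 3.14, 3.14, 3.14].

### API

Orientations are given as a unit quaternion [x, y, z, w].
In Python, from rig import sensors, viewer, hand_in, robot gives the robot as it stands.
- The arm moves only by the tool move_arm, never from a script. Its argument "commands" is a list of rows, each a list of 4 numbers: the shift along the tool's x, y, z in cm, then the turn about the tool's y in degrees. In form: [[dx, dy, dz, spin], ...]. A call has 1 to 12 rows; each row shifts and turns the commanded pose from where the row before left it, along the tool's axes as they then stand; what a row does not reach is not made up. A row lasts 1/10 s, in which the tool goes at most 50 mm and 8.59 degrees, less where a joint would pass 70% of its speed; a pose out of reach is approached as far as the arm can. A call with a gripper value outside its range is refused whole. "gripper" is the finger opening in cm, from 0 to 8.54, set as the call begins (left out, the last holds). The fingers move at their own pace and stop on an object; "newtons" is the grip in N (left out, the last holds). Time passes only in rows, so rows that do not move let the fingers close. It gives the time, the measured TCP pose, the force and the opening at its end, in the units of the state.
- sensors.get_state(): the state, without advancing time (a new reading comes with each control period).
- viewer.get_image(name): name is "scene" or "top" or "wrist"; returns a dict with "pixels" (400x640x3 uint8, red, green, blue), "z_map" (400x640 float32, m along the optical axis (not along the pixel's ray), 0 where there is no reading), "intrinsics" (3x3 intrinsics, pixels), "pose" (4x4, takes a point from camera to world coordinates). Camera axes: x right, y down, z forward; pixel columns grow to the right and rows downward; lengths in m; the calibration is good to about 2 mm. A picture is of the moment at which its call begins.
- hand_in(): hands the job in, once; it reports no verdict.
The state is a dict: "clock": time; "q": joint angles; "qvel": joint speeds; "joint_torque": joint torques, N m; "ee_pos": TCP position; "tcp_rot": TCP orientation; "ft_force": force on the tool from outside, world axes, zero at the start; "moment": the same for the moment, N m; "gripper_width": opening from 0.0 (shut) to 1.0 (fully open).
Only numpy, scipy, OpenCV 4.12 (cv2) and the standard library are available. Lean on these libraries where they do the work, as an engineer would, in place of code of your own. Each camera call takes 0.05 s, during which the arm holds its last target. There are 200 camera calls.

## Working session

There is one attempt and no reset: what is moved stays moved. The work goes in short steps, Python scripts to look and compute and a tool call to move; the robot and the scene stay as the last step left them, time stands still between calls to the robot, and variables do not carry over. Pictures are saved under pics/ and viewed, about 8 in all and at most 12, crops included, and the job is handed in when it is done.

Besides the shell and the picture viewer there is one more tool, called in YAML: its name, and indented under it one key for each argument. move_arm: Moves the arm, as the interface text tells. Its arguments: {"type":"object","properties":{"commands":{"type":"array"},"gripper":{"type":"number"},"newtons":{"type":"number"}},"required":["commands"]}

```bash
ls; mkdir -p pics; cat > h.py <<'E'
import numpy as np, cv2
from rig import sensors, viewer, robot
def grab(n):
    im=viewer.get_image(n); np.savez(f'{n}.npz',**im); return im
def save(im,name): cv2.imwrite('pics/'+name,im["pixels"][:,:,::-1])
def ray(im,uv):
    K=np.array(im["intrinsics"]);T=np.array(im["pose"])
    d=np.linalg.inv(K)@np.array([uv[0],uv[1],1.]); return T[:3,3],T[:3,:3]@d
def onplane(im,uv,z):
    o,d=ray(im,uv); return o+d*(z-o[2])/d[2]
def bydepth(im,uv):
    o,d=ray(im,uv); return o+d*float(im["z_map"][int(round(uv[1])),int(round(uv[0]))])
def proj(im,p):
    K=np.array(im["intrinsics"]);T=np.array(im["pose"])
    c=T[:3,:3].T@(np.asarray(p)-T[:3,3]); q=K@c; return q[:2]/q[2]
def load(n): return dict(np.load(f'{n}.npz'))
E
python3 - <<'E'
from h import *
s=sensors.get_state(); print(s)
for n in("scene","top"):
    im=grab(n); save(im,n+"0.png"); print(n,im["pose"][:3].round(3).tolist(),im["intrinsics"][0])
E
```

```text
pics
{'clock': 0.0, 'q': array([-1.43415606e+00,  2.17782396e-01,  1.61493050e+00, -7.54671048e-06,
        1.31131736e+00, -1.12181941e-01]), 'qvel': array([-0.00095909,  0.00068151, -0.00107318,  0.00134038,  0.00198891,
       -0.00025773]), 'joint_torque': array([-8.78741539e-04, -3.96846199e+01, -3.03855765e+01, -2.56013418e-04,
        9.77073214e-03, -8.82426036e-06]), 'ee_pos': array([ 0.15383173, -0.60492484,  0.22995267]), 'tcp_rot': array([-0.08775891,  0.70250261, -0.70077916,  0.08773267]), 'ft_force': array([-0.39108357,  0.74420781,  0.67686963]), 'moment': array([0.01004582, 0.01100346, 0.04074712]), 'gripper_width': 0.9994068558772969}
scene [[-0.679, -0.309, 0.666, -0.461], [-0.734, 0.254, -0.63, 0.951], [0.026, -0.917, -0.399, 0.655]] [483.87452083   0.         320.68203071]
top [[-0.028, -0.988, 0.149, 0.377], [-0.999, 0.025, -0.02, 0.045], [0.016, -0.15, -0.989, 1.122]] [412.66774139   0.         321.72769215]
```

View pics/top0.png

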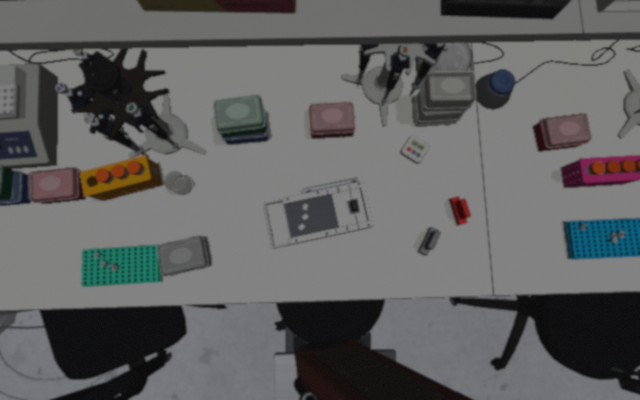

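View pics/scene0.png

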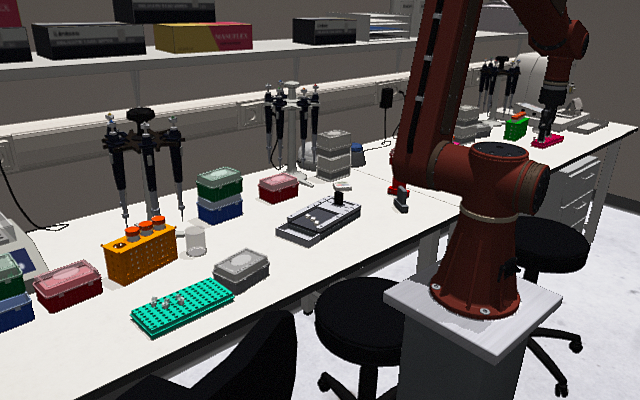

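The top view shows the port at about (320,212): the tab is at (353,206) and the trough end is at the left, (278,225). There are two scraper candidates: grey at (429,240) and red at (459,210). Grey fits the description and red is the look-alike. The timer is at (415,149), the beaker at (180,183) and the tip box at (184,255). I'll confirm this in an enlarged crop.

```bash
python3 - <<'E'
from h import *
im=load("top"); c=im["pixels"][165:265,255:480]
c=cv2.resize(c,None,fx=3.5,fy=3.5,interpolation=cv2.INTER_CUBIC); c=np.clip(c.astype(float)*1.4,0,255).astype(np.uint8)
cv2.imwrite('pics/crop1.png',c[:,:,::-1])
# height map
K=im["intrinsics"];T=im["pose"]
v,u=np.mgrid[0:400,0:640]; z=im["z_map"]
P=np.stack([(u-K[0,2])/K[0,0]*z,(v-K[1,2])/K[1,1]*z,z],-1)@T[:3,:3].T+T[:3,3]
H=P[...,2]
for n,(a,b,w) in dict(scr=(429,240,22),red=(459,210,22),port=(320,212,62)).items():
    m=np.zeros_like(H,bool); m[b-w*2//3:b+w*2//3,a-w:a+w]=1
    for lo,hi in((.008,.03),(.03,.036),(.0365,.05),(.055,.12)):
        k=m&(H>lo)&(H<hi)
        if k.sum()>5:
            r=cv2.minAreaRect(P[k][:,:2].astype(np.float32)*1000)
            print(n,lo,hi,k.sum(),"mean",P[k].mean(0).round(4),"rect",np.round(r[0],1),np.round(r[1],1),round(r[2],1))
print("bench z",np.median(H[205:260,385:410]))
E
```

```text
scr 0.008 0.03 144 mean [ 0.4318 -0.2516  0.0227] rect [ 433.8 -258.2] [23.3 76.2] 61.9
scr 0.03 0.036 9 mean [ 0.4362 -0.2524  0.0331] rect [ 435.  -251.6] [ 3. 46.] 65.5
scr 0.0365 0.05 24 mean [ 0.4313 -0.2508  0.0435] rect [ 434.9 -252. ] [ 9.9 49.1] 72.5
scr 0.055 0.12 148 mean [ 0.4326 -0.257   0.0714] rect [ 433.  -259.2] [17.1 49.6] 61.1
red 0.008 0.03 176 mean [ 0.5125 -0.3396  0.0226] rect [ 513.  -344.6] [75.3 24.1] 14.0
red 0.03 0.036 17 mean [ 0.5074 -0.3395  0.0335] rect [ 507.6 -339.5] [47.9  3.1] 16.7
red 0.0365 0.05 35 mean [ 0.5098 -0.339   0.0438] rect [ 510.5 -339.2] [49.4  8.5] 22.1
red 0.055 0.12 156 mean [ 0.5128 -0.3432  0.0702] rect [ 513.  -344.8] [49.6 16.5] 16.6
port 0.008 0.03 991 mean [0.5025 0.0751 0.025 ] rect [518.   38.5] [140.3 268. ] 10.8
port 0.03 0.036 1253 mean [0.5213 0.0352 0.0324] rect [518.3  36.8] [139.4 268.4] 10.7
port 0.0365 0.05 2090 mean [ 0.5219 -0.0157  0.0414] rect [521.7  10.8] [136.8 220.4] 10.9
port 0.055 0.12 81 mean [ 0.5269 -0.0581  0.079 ] rect [528.  -58.8] [27.5 17. ] 9.7
bench z 0.00033313854851790836
```

View pics/crop1.png

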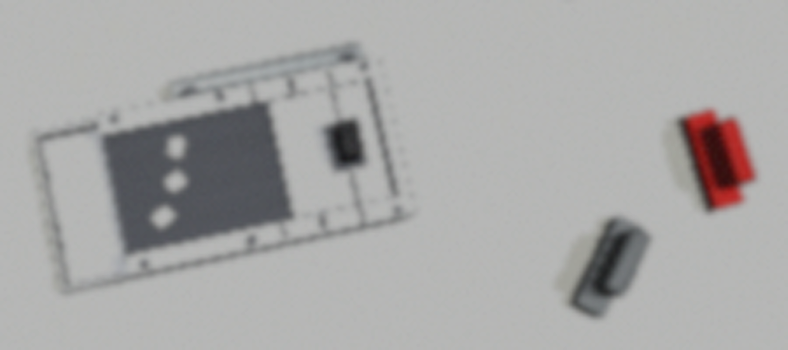

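Confirmed in the crop: the grey block at crop (610,270) is the scraper and the red one at (717,160) is the look-alike. There are three white chips, at crop (176,147), (176,182) and (163,217). Next: the port frame, the chips in port axes, and the move to above the scraper.

```bash
cat >> h.py <<'E'
from scipy.spatial.transform import Rotation as R
PA=np.radians(10.8); PX=np.array([np.cos(PA),np.sin(PA)]); PY=np.array([-np.sin(PA),np.cos(PA)]); PO=np.array([.5103,.0350])
def port(p): d=np.asarray(p)[:2]-PO; return np.array([d@PX,d@PY])*1000
def w(x,y): return PO+PX*x/1000+PY*y/1000
def plan(p,yaw=None):
    s=sensors.get_state(); M=R.from_quat(s["tcp_rot"]).as_matrix(); ty=np.degrees(np.arctan2(M[1,2],M[0,2]))
    d=M.T@(np.asarray(p)-s["ee_pos"])*100
    print("t",round(s["clock"],2),"tcp",s["ee_pos"].round(4),"toolz yaw",round(ty,2),"tilt",M[:2,1].round(4),"q",s["q"].round(2),"F",s["ft_force"].round(1),"w",round(s["gripper_width"],3))
    print("total shift in present tool axes cm",d.round(2))
    if yaw is not None:
        dy=(yaw-ty+90)%180-90; print("spin total",round(-dy,2),"(or ±180)")
        a=R.from_euler('z',dy,degrees=True).as_matrix()@M; print("shift in axes after spin",(a.T@(np.asarray(p)-s["ee_pos"])*100).round(2))
E
python3 - <<'E'
from h import *
im=load("top")
for c in((176,147),(176,182),(163,217)):
    uv=(255+c[0]/3.5,165+c[1]/3.5); p=onplane(im,uv,.038); print(p.round(4),port(p).round(1),"depth z",bydepth(im,uv)[2].round(4))
for n,b in dict(beaker=(180,183),tipbox=(184,255),timer=(415,149)).items(): print(n,bydepth(im,b).round(3))
# port long edge angle from mask of dark deck
g=cv2.cvtColor(im["pixels"],cv2.COLOR_RGB2GRAY); m=np.zeros_like(g); m[185:240,280:342]=(g[185:240,280:342]<105)*255
m=cv2.morphologyEx(m,cv2.MORPH_CLOSE,np.ones((9,9)))
cs=max(cv2.findContours(m,0,2)[0],key=cv2.contourArea)[:,0]
P=np.array([onplane(im,u,.030)[:2]*1000 for u in cs],np.float32); print("deck",cv2.minAreaRect(P), "exp",w(0,20))
plan([.4335,-.2587,.20],61.5)
E
```

```text
[0.5297 0.0672 0.038 ] [25.1 28. ] depth z 0.0428
[0.503  0.0678 0.038 ] [-1.  33.6] depth z 0.0436
[0.4768 0.0781 0.038 ] [-24.8  48.6] depth z 0.0425
beaker [0.61  0.41  0.003]
tipbox [0.411 0.377 0.06 ]
timer [ 0.686 -0.239  0.02 ]
deck ((510.6544189453125, 56.040164947509766), (136.37188720703125, 141.2276153564453), 10.724014282226562) exp [0.50655237 0.05464575]
t 0.1 tcp [ 0.1538 -0.605   0.2301] toolz yaw -75.74 tilt [-0.0003  0.0022] q [-1.43  0.22  1.61  0.    1.31 -0.11] F [-0.4  0.1 -0.7] w 1.001
total shift in present tool axes cm [-35.63   3.08 -26.67]
spin total 42.76 (or ±180)
shift in axes after spin [ -8.05   3.11 -43.77]
```

move_arm:
  commands:
    - [0,0,0,8.55]
    - [0,0,0,8.55]
    - [0,0,0,8.55]
    - [0,0,0,8.55]
    - [0,0,0,8.55]
  gripper: 8.5

```text
clock: 0.6
ee_pos: [0.1539, -0.6052, 0.2305]
tcp_rot: [0.176, 0.685, -0.684, -0.176]
ft_force: [-0.3, -0.3, -0.1]
gripper_width: 0.998
```

move_arm:
  commands:
    - [-0.4,0.1,-2.2,0]
    - [-0.8,0.3,-4.4,0]
    - [-0.8,0.3,-4.4,0]
    - [-0.8,0.3,-4.4,0]
    - [-0.8,0.3,-4.4,0]
    - [-0.8,0.3,-4.4,0]
    - [-0.8,0.3,-4.4,0]
    - [-0.8,0.3,-4.4,0]
    - [-0.8,0.3,-4.4,0]
    - [-0.8,0.3,-4.4,0]
    - [-0.45,0.3,-2.0,0]
    - [0,0,0,0]

```text
clock: 1.8
ee_pos: [0.4344, -0.2565, 0.1993]
tcp_rot: [0.172, 0.686, -0.685, -0.173]
ft_force: [-0.7, 0.1, 0.1]
gripper_width: 0.993
```

```bash
python3 - <<'E'
from h import *
im=grab("wrist"); save(im,"wrist1.png"); print(im["pose"][:3].round(3).tolist())
plan([.4335,-.2587,.037],61.5)
K=im["intrinsics"];T=im["pose"]; z=im["z_map"]
v,u=np.mgrid[0:400,0:640]
P=np.stack([(u-K[0,2])/K[0,0]*z,(v-K[1,2])/K[1,1]*z,z],-1)@T[:3,:3].T+T[:3,3]
ok=(z>0)&(np.hypot(P[...,0]-.4335,P[...,1]+.2587)<.055)
for lo,hi in((.018,.032),(.06,.09)):
    k=ok&(P[...,2]>lo)&(P[...,2]<hi)
    if k.sum()>5:
        r=cv2.minAreaRect(P[k][:,:2].astype(np.float32)*1000); print(lo,k.sum(),"z med",np.median(P[k][:,2]).round(4),r)
print("expected px",proj(im,[.4335,-.2587,.074]))
E
```

```text
[[-0.474, -0.84, -0.266, 0.503], [-0.881, 0.451, 0.145, -0.293], [-0.002, 0.303, -0.953, 0.34]]
t 1.85 tcp [ 0.4337 -0.258   0.1996] toolz yaw -118.32 tilt [-0.0014  0.0006] q [-0.68 -0.01  1.92 -0.    1.23  1.39] F [ 0.4  0.8 -0.2] w 0.993
total shift in present tool axes cm [-0.04 16.26  0.07]
spin total 0.18 (or ±180)
shift in axes after spin [-0.04 16.26  0.07]
0.018 511 z med 0.0234 ((433.3593444824219, -260.1746826171875), (23.956287384033203, 74.83589172363281), 60.42909240722656)
0.06 750 z med 0.0721 ((433.34613037109375, -260.1428527832031), (15.800758361816406, 49.147857666015625), 60.18556213378906)
expected px [319.97791415 192.67929315]
```

View pics/wrist1.png

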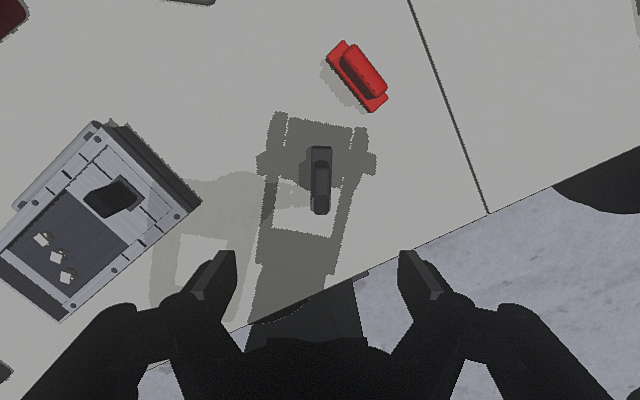

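The wrist view shows the scraper at (320,180), the red look-alike at (358,76) and the port at the left. Both views agree to 1.5 mm and 1°, and the rib top at 72 mm is consistent with 74. I'm descending to grasp the rib.

move_arm:
  commands:
    - [0,2,0.1,1.3]
    - [0,4,0.1,0]
    - [0,4,0,0]
    - [0,3,0,0]
    - [0,2,0,0]
    - [0,1.5,0,0]
    - [0,0,0,0]
    - [0,0,0,0]

```text
clock: 2.65
ee_pos: [0.4321, -0.2619, 0.0354]
tcp_rot: [-0.182, -0.683, 0.683, 0.182]
ft_force: [0.0, -0.0, -0.2]
gripper_width: 0.998
```

move_arm:
  commands:
    - [0,0,0,0]
    - [0,0,0,0]
    - [0,0,0,0]
    - [0,0,0,0]
    - [0,0,0,0]
    - [0,0,0,0]
    - [0,0,0,0]
  gripper: 0
  newtons: 60

```text
clock: 3.35
ee_pos: [0.4332, -0.2613, 0.0358]
tcp_rot: [-0.182, -0.683, 0.683, 0.181]
ft_force: [0.2, 0.6, 3.6]
gripper_width: 0.183
```

move_arm:
  commands:
    - [0,-2,0,0]
    - [0,-4,0,0]
    - [0,-4,0,0]
    - [0,-2,0,0]
    - [0,0,0,0]
    - [0,0,0,0]

```text
clock: 3.95
ee_pos: [0.4321, -0.2605, 0.1543]
tcp_rot: [0.181, 0.684, -0.683, -0.182]
ft_force: [0.2, 0.3, -1.9]
gripper_width: 0.185
```

```bash
python3 - <<'E'
from h import *
im=grab("wrist"); save(im,"wrist2.png")
plan([*w(0,-22),.150],100.8)
E
```

```text
t 4.0 tcp [ 0.4313 -0.2599  0.1532] toolz yaw -119.8 tilt [-0.003   0.0024] q [-0.68  0.04  1.96  0.    1.14  1.41] F [-1.2  0.2 -1.7] w 0.182
total shift in present tool axes cm [  6.37   0.36 -27.84]
spin total -40.6 (or ±180)
shift in axes after spin [-13.28   0.28 -25.29]
```

View pics/wrist2.png

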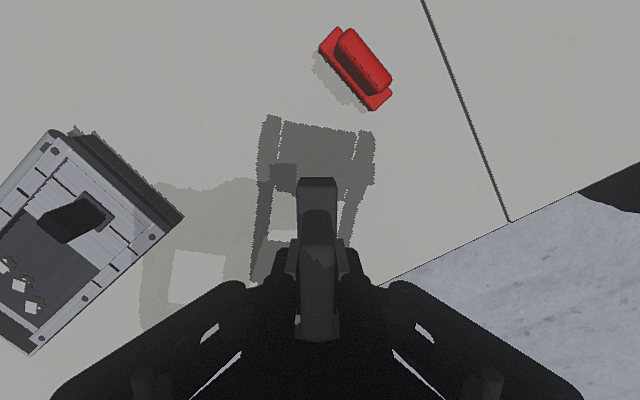

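The scraper is held (wrist z −1.8 N, opening 15.6 mm); the wrist view shows it between the pads at (318,260). I'm now turning it square to the port and carrying it over the bare deck in front of the shutter.

move_arm:
  commands:
    - [0,0,0,-8.1]
    - [0,0,0,-8.1]
    - [0,0,0,-8.1]
    - [0,0,0,-8.1]
    - [0,0,0,-8.2]
    - [0,0,0,0]

```text
clock: 4.6
ee_pos: [0.431, -0.2597, 0.1524]
tcp_rot: [-0.068, 0.705, -0.703, 0.065]
ft_force: [-0.5, -0.9, -0.8]
gripper_width: 0.178
```

move_arm:
  commands:
    - [-0.9,0,-1.7,0]
    - [-1.8,0,-3.4,0]
    - [-1.8,0,-3.4,0]
    - [-1.8,0,-3.4,0]
    - [-1.8,0,-3.4,0]
    - [-1.8,0,-3.4,0]
    - [-1.8,0,-3.4,0]
    - [-1.0,0,-2.0,0]
    - [-0.6,0,-1.2,0]
    - [0,0,0,0]
    - [0,0,0,0]
    - [0,0,0,0]

```text
clock: 5.8
ee_pos: [0.5154, 0.0113, 0.1549]
tcp_rot: [0.066, -0.704, 0.704, -0.066]
ft_force: [0.5, 0.2, -1.9]
gripper_width: 0.18
```

```bash
python3 - <<'E'
from h import *
plan([*w(0,-22),.068],100.8)
im=grab("top"); K=im["intrinsics"];T=im["pose"]; z=im["z_map"]
wr=grab("wrist"); save(wr,"wrist3.png")
print([ (n,proj(wr,p).round(0)) for n,p in dict(tab=[*w(0,-95),.082],edgeL=[*w(-46,20),.043],edgeR=[*w(46,20),.043],endL=[*w(-46,85),.03]).items()])
E
```

```text
t 5.8 tcp [0.5154 0.0113 0.1549] toolz yaw -79.3 tilt [-0.001  -0.0005] q [-0.11  0.07  1.94 -0.    1.14  1.27] F [ 0.5  0.2 -1.9] w 0.18
total shift in present tool axes cm [ 0.05  8.69 -0.22]
spin total -0.1 (or ±180)
shift in axes after spin [ 0.05  8.69 -0.22]
[('tab', array([404., 212.])), ('edgeL', array([273., 242.])), ('edgeR', array([268., 149.])), ('endL', array([213., 237.]))]
```

View pics/wrist3.png

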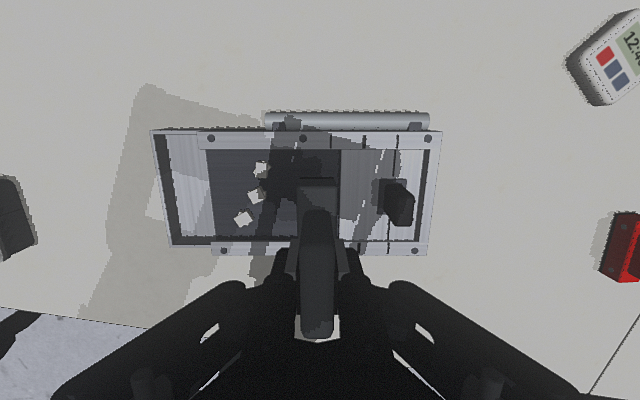

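The wrist view shows the rails' inner edges at rows 150 and 241 and the deck end at column 213, matching the projected port frame to about 1 mm. The chips at (262,168), (257,195) and (243,218) are ahead of the scraper, so I'm lowering it.

move_arm:
  commands:
    - [0,2,-0.1,0]
    - [0,3,-0.1,0]
    - [0,2,0,0]
    - [0,1,0,0]
    - [0,0.2,0,0]
    - [0,0,0,0]
    - [0,0,0,0]

```text
clock: 6.6
ee_pos: [0.5168, 0.0141, 0.0747]
tcp_rot: [0.066, -0.704, 0.704, -0.067]
ft_force: [0.2, -0.4, -1.0]
gripper_width: 0.179
```

move_arm:
  commands:
    - [0,0.2,0,0]
    - [0,0.2,0,0]
    - [0,0,0,0]
    - [0,0,0,0]

```text
clock: 7.0
ee_pos: [0.5155, 0.0145, 0.0694]
tcp_rot: [0.067, -0.704, 0.704, -0.067]
ft_force: [0.9, -0.6, -0.7]
gripper_width: 0.182
```

move_arm:
  commands:
    - [0,0.2,0,0]
    - [0,0.1,0,0]
    - [0,0,0,0]
    - [0,0,0,0]

```text
clock: 7.4
ee_pos: [0.5154, 0.0145, 0.0662]
tcp_rot: [-0.067, 0.704, -0.704, 0.066]
ft_force: [-0.0, 0.4, -0.6]
gripper_width: 0.181
```

move_arm:
  commands:
    - [0,0.1,0,0]
    - [0,0,0,0]
    - [0,0,0,0]

```text
clock: 7.7
ee_pos: [0.5157, 0.0144, 0.0658]
tcp_rot: [0.067, -0.704, 0.704, -0.067]
ft_force: [-2.9, -0.2, 3.4]
gripper_width: 0.182
```

Light contact, about 5 N. Now I wipe.

move_arm:
  commands:
    - [0,0,-0.4,0]
    - [0,0,-0.8,0]
    - [0,0,-0.8,0]
    - [0,0,-0.8,0]
    - [0,0,-0.8,0]
    - [0,0,-0.8,0]
    - [0,0,-0.8,0]
    - [0,0,-0.8,0]

```text
clock: 8.5
ee_pos: [0.5047, 0.0738, 0.0658]
tcp_rot: [0.066, -0.704, 0.704, -0.067]
ft_force: [1.1, -2.8, 4.8]
gripper_width: 0.182
```

move_arm:
  commands:
    - [0,0,-0.8,0]
    - [0,0,-0.8,0]
    - [0,0,-0.8,0]
    - [0,0,-0.8,0]
    - [0,0,-0.8,0]
    - [0,0,-0.7,0]
    - [0,0,-0.4,0]
    - [0,0,0,0]
    - [0,0,0,0]

```text
clock: 9.4
ee_pos: [0.4949, 0.1244, 0.0658]
tcp_rot: [-0.066, 0.704, -0.704, 0.067]
ft_force: [-0.2, 0.5, 5.7]
gripper_width: 0.181
```

```bash
python3 - <<'E'
from h import *
plan([*w(0,88),.150],100.8); print(port(sensors.get_state()["ee_pos"]))
im=grab("scene"); a=im["pixels"][160:290,250:430]
im2=grab("wrist"); save(im2,"wrist4.png")
E
```

```text
t 9.4 tcp [0.4949 0.1244 0.0658] toolz yaw -79.17 tilt [0.0007 0.0008] q [0.11 0.19 2.   0.   0.96 1.49] F [-0.2  0.5  5.7] w 0.181
total shift in present tool axes cm [ 0.15 -8.42  0.27]
spin total 0.03 (or ±180)
shift in axes after spin [ 0.15 -8.42  0.27]
[ 1.60552465 90.73267586]
```

View pics/wrist4.png

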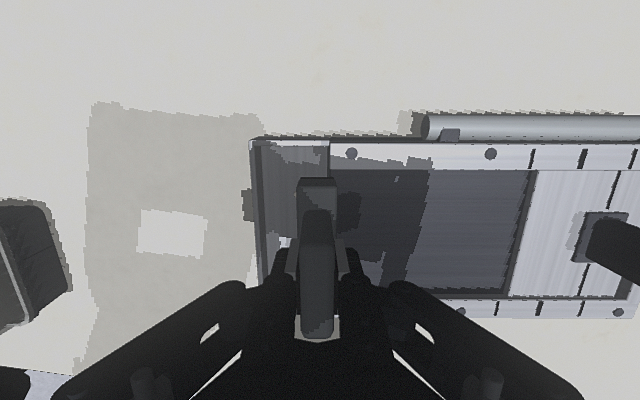

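The deck behind the scraper is bare and one chip edge shows in the trough at (285,242). I lift straight up and look.

move_arm:
  commands:
    - [0,-1,0,0]
    - [0,-3,0,0]
    - [0,-3,0,0]
    - [0,-2,0,0]
    - [0,0,2,0]
    - [0,0,4,0]
    - [0,0,4,0]
    - [0,0,4,0]
    - [0,0,4,0]
    - [0,0,2,0]
    - [0,0,0,0]

```text
clock: 10.6
ee_pos: [0.5315, -0.0745, 0.1545]
tcp_rot: [-0.066, 0.704, -0.704, 0.065]
ft_force: [-0.1, 1.8, -1.5]
gripper_width: 0.181
```

```bash
python3 - <<'E'
from h import *
plan([.4335,-.260,.150],60.4)
im=grab("top"); c=im["pixels"][175:255,255:380]
g=cv2.resize(c,None,fx=5,fy=5,interpolation=cv2.INTER_CUBIC)
wr=grab("wrist"); b=np.zeros((800,640,3),np.uint8); b[:400]=wr["pixels"]; b[400:,:625]=g
cv2.imwrite('pics/both5.png',cv2.resize(b,(480,600))[:,:,::-1])
E
```

```text
t 10.6 tcp [ 0.5315 -0.0745  0.1545] toolz yaw -79.41 tilt [-0.0018  0.001 ] q [-0.27  0.11  1.89  0.    1.15  1.12] F [-0.1  1.8 -1.5] w 0.181
total shift in present tool axes cm [13.04  0.45 16.43]
spin total 40.19 (or ±180)
shift in axes after spin [-0.64  0.42 20.97]
```

View pics/both5.png

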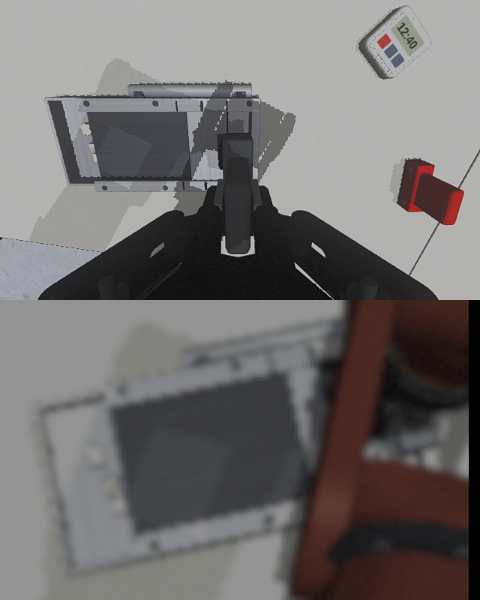

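All three chips appear in the trough (wrist panel about (86,130), (88,150), (95,168)) and the deck is bare. I'll check their heights before parking the scraper.

```bash
python3 - <<'E'
from h import *
for n in("wrist","top"):
    im=load(n);K=im["intrinsics"];T=im["pose"]; z=im["z_map"]; v,u=np.mgrid[0:400,0:640]
    P=np.stack([(u-K[0,2])/K[0,0]*z,(v-K[1,2])/K[1,1]*z,z],-1)@T[:3,:3].T+T[:3,3]
    X=(P[...,:2]-PO)@PX*1000; Y=(P[...,:2]-PO)@PY*1000; Z=P[...,2]*1000
    m=(abs(X)<52)&(Y>80)&(Y<130)&(z>0)
    fl=m&(Z>3)&(Z<8.5); ch=(m&(Z>9.5)&(Z<29)&(abs(X)<50)&(Y>87)&(Y<126)).astype(np.uint8)
    print(n,"floor med",np.median(Z[fl]) if fl.any() else None)
    k,l,s,c=cv2.connectedComponentsWithStats(ch)
    for i in range(1,k):
        q=l==i
        if s[i,4]>6: print(s[i,4],X[q].mean().round(1),Y[q].mean().round(1),"x",X[q].min().round(),X[q].max().round(),"y",Y[q].min().round(),Y[q].max().round(),"z",np.percentile(Z[q],[10,50,95]).round(1))
    dk=(abs(X)<40)&(Y>-30)&(Y<82); print("deck z",np.percentile(Z[dk],[1,50,99]).round(1))
    bright=im["pixels"].mean(2)[dk]; print("deck brightness",np.percentile(bright,[50,99,100]))
E
```

```text
wrist floor med 3.7672722573340867
178 19.1 100.2 x 10.0 28.0 y 94.0 108.0 z [11.5 12.4 13.6]
85 -3.9 92.7 x -12.0 3.0 y 88.0 97.0 z [16.8 19.4 21.3]
54 -19.8 91.4 x -26.0 -15.0 y 89.0 94.0 z [18.5 19.8 21.1]
deck z [27.  28.6 30.1]
deck brightness [72.33333333 81.33333333 92.        ]
top floor med 5.746619481113324
30 18.3 100.4 x 11.0 27.0 y 92.0 108.0 z [12.1 14.3 17.7]
34 -11.0 91.2 x -28.0 4.0 y 87.0 96.0 z [14.8 21.  24.2]
deck z [25.6 30.3 35.6]
deck brightness [62.         75.79       93.33333333]
```

move_arm:
  commands:
    - [0,0,0,8.1]
    - [0,0,0,8.1]
    - [0,0,0,8.0]
    - [0,0,0,8.0]
    - [0,0,0,8.0]
    - [0,0,0,0]

```text
clock: 11.3
ee_pos: [0.5313, -0.0709, 0.1547]
tcp_rot: [0.178, 0.684, -0.684, -0.179]
ft_force: [0.8, 0.7, -1.3]
gripper_width: 0.18
```

move_arm:
  commands:
    - [0,0,2,0]
    - [-0.1,0,4,0]
    - [-0.1,0,4,0]
    - [-0.1,0,4,0]
    - [-0.1,0,4,0]
    - [-0.1,0,2,0]
    - [-0.1,0,1,0]
    - [0,0,0,0]
    - [0,0,0,0]
    - [0,0,0,0]

```text
clock: 12.3
ee_pos: [0.4348, -0.2576, 0.1552]
tcp_rot: [0.179, 0.684, -0.684, -0.179]
ft_force: [0.5, -0.1, -1.4]
gripper_width: 0.179
```

```bash
python3 - <<'E'
from h import *
plan([.4335,-.260,.036],60.4)
E
```

```text
t 12.3 tcp [ 0.4348 -0.2576  0.1552] toolz yaw -119.27 tilt [-0.      0.0008] q [-0.67  0.04  1.96  0.    1.14  1.41] F [ 0.5 -0.1 -1.4] w 0.179
total shift in present tool axes cm [-1.000e-02  1.192e+01  2.900e-01]
spin total 0.33 (or ±180)
shift in axes after spin [-1.000e-02  1.192e+01  2.900e-01]
```

The chips are all inside the trough below deck level. One lies flat (top at 12 mm) and two stand on edge (tops at about 20 mm), at y≈91–100. I'm lowering the scraper onto its old spot.

move_arm:
  commands:
    - [0,2,0.1,0]
    - [0,3,0.1,0]
    - [0,3,0,0]
    - [0,2,0,0]
    - [0,1.2,0,0]
    - [0,0.3,0,0]
    - [0,0.2,0,0]
    - [0,0,0,0]
    - [0,0,0,0]

```text
clock: 13.2
ee_pos: [0.4343, -0.2613, 0.0395]
tcp_rot: [-0.18, -0.684, 0.684, 0.179]
ft_force: [-0.7, 0.5, -1.2]
gripper_width: 0.179
```

move_arm:
  commands:
    - [0,0.1,0,0]
    - [0,0.1,0,0]
    - [0,0.1,0,0]
    - [0,0.1,0,0]
    - [0,0,0,0]
    - [0,0,0,0]

```text
clock: 13.8
ee_pos: [0.4336, -0.2609, 0.0358]
tcp_rot: [-0.179, -0.684, 0.684, 0.179]
ft_force: [-3.0, 2.5, 8.3]
gripper_width: 0.178
```

move_arm:
  commands:
    - [0,-0.05,0,0]
    - [0,0,0,0]

```text
clock: 14.0
ee_pos: [0.4336, -0.2609, 0.0358]
tcp_rot: [-0.18, -0.684, 0.684, 0.179]
ft_force: [-2.1, 1.9, 6.3]
gripper_width: 0.18
```

move_arm:
  commands:
    - [0,0,0,0]
    - [0,0,0,0]
    - [0,0,0,0]
    - [0,0,0,0]
    - [0,0,0,0]
    - [0,-1,0,0]
    - [0,-3,0,0]
    - [0,-4,0,0]
    - [0,-3,0,0]
    - [0,-2,0,0]
    - [0,0,0,0]
  gripper: 8.5

```text
clock: 15.1
ee_pos: [0.4359, -0.2626, 0.1695]
tcp_rot: [-0.182, -0.683, 0.685, 0.176]
ft_force: [0.5, -0.2, -0.4]
gripper_width: 0.991
```

```bash
python3 - <<'E'
from h import *
im=grab("wrist"); save(im,"wrist6.png")
K=im["intrinsics"];T=im["pose"]; z=im["z_map"]; v,u=np.mgrid[0:400,0:640]
P=np.stack([(u-K[0,2])/K[0,0]*z,(v-K[1,2])/K[1,1]*z,z],-1)@T[:3,:3].T+T[:3,3]
ok=(z>0)&(np.hypot(P[...,0]-.4335,P[...,1]+.2600)<.055)
for lo,hi in((.018,.032),(.06,.09)):
    k=ok&(P[...,2]>lo)&(P[...,2]<hi)
    if k.sum()>5: print(lo,np.median(P[k][:,2]).round(4),cv2.minAreaRect(P[k][:,:2].astype(np.float32)*1000))
plan([*w(0,-95),.15],100.8)
E
```

```text
0.018 0.0233 ((433.8673400878906, -259.84637451171875), (23.965938568115234, 75.52400970458984), 60.92721939086914)
0.06 0.0721 ((434.358642578125, -259.9322814941406), (15.390495300292969, 49.03915023803711), 60.76802062988281)
t 15.15 tcp [ 0.4346 -0.2616  0.167 ] toolz yaw -119.39 tilt [ 0.0038 -0.0031] q [-0.68  0.03  1.95  0.    1.16  1.4 ] F [-0.2 -0.5 -0.6] w 0.991
total shift in present tool axes cm [  1.83   1.68 -22.3 ]
spin total -40.19 (or ±180)
shift in axes after spin [-12.99   1.75 -18.21]
```

The scraper stands upright at its old place, with its rib top at the same height as before. Now to above the tab.

move_arm:
  commands:
    - [0,0,0,-8.1]
    - [0,0,0,-8.1]
    - [0,0,0,-8.0]
    - [0,0,0,-8.0]
    - [0,0,0,-8.0]
    - [0,0,0,0]

```text
clock: 15.75
ee_pos: [0.4322, -0.2597, 0.1627]
tcp_rot: [-0.067, 0.705, -0.703, 0.065]
ft_force: [-0.2, -0.4, -0.4]
gripper_width: 0.994
```

move_arm:
  commands:
    - [-1.3,0,-1.8,0]
    - [-2.6,0,-3.6,0]
    - [-2.6,0,-3.6,0]
    - [-2.6,0,-3.6,0]
    - [-2.6,0,-3.6,0]
    - [-1.3,0,-2.0,0]
    - [0,0,0,0]
    - [0,0,0,0]
    - [0,0,0,0]

```text
clock: 16.65
ee_pos: [0.5261, -0.0583, 0.1641]
tcp_rot: [0.066, -0.704, 0.704, -0.065]
ft_force: [-0.4, -0.2, 0.3]
gripper_width: 0.992
```

```bash
python3 - <<'E'
from h import *
im=grab("wrist"); save(im,"wrist7.png")
K=im["intrinsics"];T=im["pose"]; z=im["z_map"]; v,u=np.mgrid[0:400,0:640]
P=np.stack([(u-K[0,2])/K[0,0]*z,(v-K[1,2])/K[1,1]*z,z],-1)@T[:3,:3].T+T[:3,3]
t=w(0,-95); ok=(z>0)&(np.hypot(P[...,0]-t[0],P[...,1]-t[1])<.04)
k=ok&(P[...,2]>.07)&(P[...,2]<.09)
r=cv2.minAreaRect(P[k][:,:2].astype(np.float32)*1000); print(k.sum(),"z",np.median(P[k][:,2]).round(4),r, "exp",t, "port",port(np.array(r[0])/1000))
plan([*np.array(r[0])/1000,.046],100.8)
E
```

```text
628 z 0.0801 ((528.5480346679688, -59.2861328125), (27.804580688476562, 17.329221725463867), 9.955716133117676) exp [ 0.52810122 -0.05831729] port [  0.25735229 -96.03540691]
t 16.7 tcp [ 0.5262 -0.0585  0.1642] toolz yaw -79.33 tilt [-0.0012 -0.0001] q [-0.24  0.08  1.9  -0.    1.16  1.14] F [ 0.7 -0.4  0.2] w 0.998
total shift in present tool axes cm [-0.23 11.82  0.12]
spin total -0.13 (or ±180)
shift in axes after spin [-0.23 11.82  0.12]
```

View pics/wrist7.png

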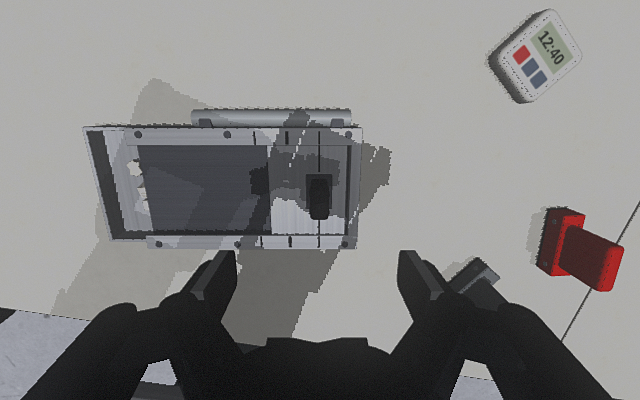

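The tab is at (318,195) and measures port y=−96 with its top at 80 mm; top-view and text values agree within 2 mm. The black line is at the near ticks, so the shutter is closed. I descend and grip with the pads fore and aft of the tab.

move_arm:
  commands:
    - [-0.2,2,0.1,0]
    - [0,4,0,0]
    - [0,3,0,0]
    - [0,1.5,0,0]
    - [0,0.9,0,0]
    - [0,0,0,0]
    - [0,0,0,0]

```text
clock: 17.4
ee_pos: [0.5303, -0.0587, 0.0521]
tcp_rot: [0.066, -0.704, 0.704, -0.067]
ft_force: [1.5, -0.6, 0.3]
gripper_width: 0.994
```

move_arm:
  commands:
    - [0,0,0,0]
    - [0,0,0,0]
    - [0,0,0,0]
    - [0,0,0,0]
    - [0,0,0,0]
    - [0,0,0,0]
    - [0,0,0,0]
    - [0,0,0,0]
  gripper: 0
  newtons: 80

```text
clock: 18.2
ee_pos: [0.5295, -0.059, 0.0514]
tcp_rot: [0.066, -0.703, 0.705, -0.067]
ft_force: [-1.1, -5.3, 5.5]
gripper_width: 0.173
```

```bash
python3 - <<'E'
from h import *
s=sensors.get_state(); print(port(s["ee_pos"]), s["ee_pos"],s["ft_force"],s["gripper_width"]); plan([*(s["ee_pos"][:2]+PY*.03),s["ee_pos"][2]])
E
```

```text
[  1.24886617 -95.93160132] [ 0.52950253 -0.05899837  0.05135805] [-1.14736928 -5.27010913  5.46366408] 0.17284182313980317
t 18.2 tcp [ 0.5295 -0.059   0.0514] toolz yaw -79.19 tilt [ 0.0007 -0.0015] q [-0.24  0.25  1.95 -0.    0.94  1.14] F [-1.1 -5.3  5.5] w 0.173
total shift in present tool axes cm [-0. -0. -3.]
```

move_arm:
  commands:
    - [0,0,-0.2,0]
    - [0,0,-0.4,0]
    - [0,0,-0.4,0]
    - [0,0,-0.4,0]
    - [0,0,-0.4,0]
    - [0,0,-0.4,0]
    - [0,0,-0.4,0]
    - [0,0,-0.3,0]
    - [0,0,-0.1,0]
    - [0,0,0,0]
    - [0,0,0,0]
    - [0,0,0,0]

```text
clock: 19.4
ee_pos: [0.5242, -0.0308, 0.0514]
tcp_rot: [0.066, -0.703, 0.705, -0.067]
ft_force: [-0.4, -9.3, 3.5]
gripper_width: 0.174
```

```bash
python3 - <<'E'
from h import *
plan([.528,-.058,.05],100.8); print(port(sensors.get_state()["ee_pos"]))
t=grab("top"); c=t["pixels"][165:250,255:385]
g=cv2.resize(c,None,fx=4.9,fy=4.9,interpolation=cv2.INTER_CUBIC)
wr=grab("wrist"); q=cv2.resize(wr["pixels"][100:300,160:480],None,fx=2.3,fy=2.3,interpolation=cv2.INTER_CUBIC)
cv2.imwrite('pics/wrist8.png',q[:,:,::-1])
cv2.imwrite('pics/top8.png',g[:,:,::-1])
# expected pixels of middle tick (where plate line should be)
for y in(-125,-95,-65,-35): print(y,[((proj(wr,[*w(x,y),.043])-[160,100])*2.3).round(0) for x in(-50,50)])
E
```

```text
t 19.4 tcp [ 0.5242 -0.0308  0.0514] toolz yaw -79.16 tilt [ 0.0014 -0.0038] q [-0.19  0.24  1.97 -0.    0.93  1.19] F [-0.4 -9.3  3.5] w 0.174
total shift in present tool axes cm [0.14 0.15 2.74]
spin total 0.04 (or ±180)
shift in axes after spin [0.14 0.15 2.74]
[  1.32521415 -67.2806911 ]
-125 [array([565., 504.]), array([606., 156.])]
-95 [array([460., 505.]), array([479., 156.])]
-65 [array([354., 505.]), array([352., 156.])]
-35 [array([247., 505.]), array([225., 156.])]
```

View pics/wrist8.png

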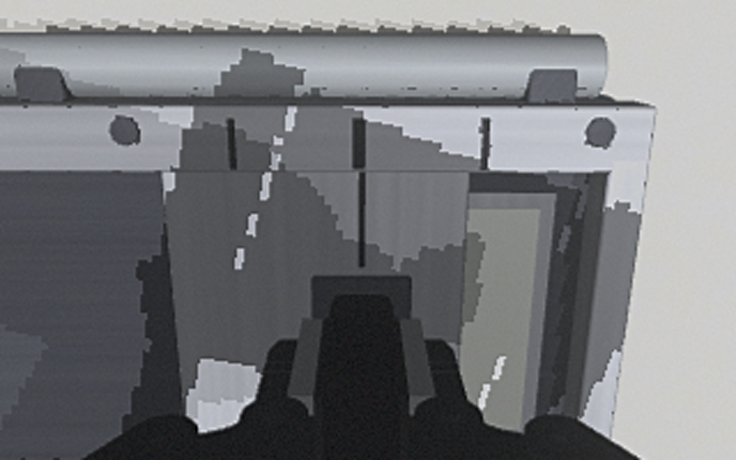

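The thick middle tick is at (358.5,145) and the plate line at (361,175–265), almost aligned. I'll convert both to port y.

```bash
python3 - <<'E'
from h import *
wr=load("wrist")
G=cv2.resize(wr["pixels"][100:300,160:480],None,fx=2.3,fy=2.3,interpolation=cv2.INTER_CUBIC).mean(2)
def cen(r0,r1,c0,c1):
    a=G[r0:r1,c0:c1].mean(0); b=np.clip(np.median(a)-a-3,0,None); return c0+(b*np.arange(c1-c0)).sum()/b.sum()
for n,(r0,r1,c0,c1,z) in dict(low=(128,160,222,244,.043),tick=(128,160,345,373,.043),high=(128,160,475,496,.043),lineA=(178,200,350,372,.038),lineB=(235,255,350,372,.038)).items():
    c=cen(r0,r1,c0,c1); uv=(c/2.3+160,(r0+r1)/2/2.3+100)
    print(n,round(c,1),"plane",port(onplane(wr,uv,z)).round(2),"depth",bydepth(wr,uv)[2].round(4))
E
```

```text
low 231.4 plane [ 52.8  -36.63] depth 0.0424
tick 358.7 plane [ 52.78 -66.5 ] depth 0.0413
high 485.1 plane [ 52.77 -96.24] depth 0.0412
lineA 361.6 plane [ 40.68 -67.24] depth 0.0371
lineB 361.3 plane [ 26.01 -67.18] depth 0.0372
```

View pics/top8.png

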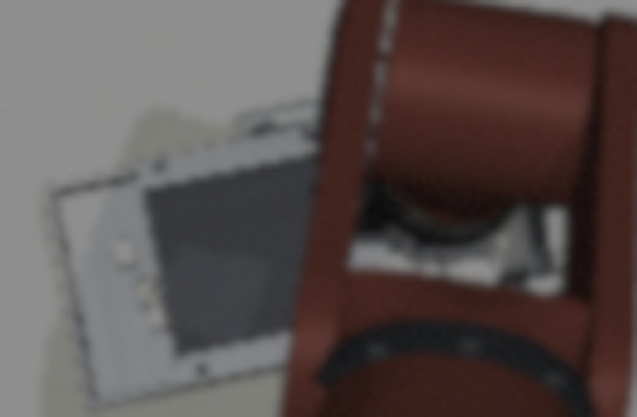

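The line is 0.7 mm short of the tick, so I nudge 1 mm further. The top view shows the chips still in the trough at (122,250), (148,285) and (152,310).

move_arm:
  commands:
    - [0,0,-0.1,0]
    - [0,0,0,0]
    - [0,0,0,0]
    - [0,0,0,0]
    - [0,0,0,0]

```text
clock: 20.0
ee_pos: [0.5241, -0.0301, 0.0514]
tcp_rot: [0.066, -0.702, 0.705, -0.067]
ft_force: [0.1, -9.6, 2.6]
gripper_width: 0.176
```

```bash
python3 - <<'E'
from h import *
wr=grab("wrist"); save(wr,"wrist9.png"); s=sensors.get_state(); print(s["clock"],port(s["ee_pos"]),s["ft_force"],s["gripper_width"])
G=cv2.resize(wr["pixels"][100:300,160:480],None,fx=2.3,fy=2.3,interpolation=cv2.INTER_CUBIC).mean(2)
for n,(r0,r1,z) in dict(tick=(128,160,.043),lineA=(178,200,.038),lineB=(235,255,.038)).items():
    a=G[r0:r1,340:385].mean(0); b=np.clip(np.median(a)-a-8,0,None); c=340+(b*np.arange(45)).sum()/b.sum()
    print(n,c.round(1),port(onplane(wr,(c/2.3+160,(r0+r1)/4.6+100),z)).round(2))
E
```

```text
20.05 [  1.29956626 -66.49471688] [ -0.43939212 -10.44371124   2.77629192] 0.1746046371574609
tick 361.6 [ 52.79 -66.4 ]
lineA 361.7 [ 40.68 -66.48]
lineB 360.9 [ 26.01 -66.29]
```

The line now meets the thick tick to within 0.1 mm, and the spring force of about 10 N matches half travel. Handing in while holding.

```bash
python3 -c "
from rig import hand_in; print(hand_in())"
```

```text
the job is handed in; nothing more can be done
None
```

The job is done and handed in at about 20 s on the robot's clock, with the gripper still holding the shutter half open.

- **Chips:** I wiped all three along the deck into the trough with the grey scraper, shutter closed, and the fingers stayed above chip height. The last top view still showed them there, and the deck was bare. One lies flat and two stand on edge, all below deck level.
- **Scraper:** It stands upright on its old spot, within about 1 mm and 1° of its measured start.
- **Shutter:** The black line meets the thick middle tick to within 0.2 mm. The wrist reads about 10 N along the slide, which matches the spring at half open. The first push stopped 0.7 mm short, so I added 1 mm.
- **Left alone:** I never reached for the beaker, timer, tip box or red look-alike, but I did not re-measure them at the end.

The two views disagreed by 1–2 mm on some measured heights, within the stated calibration.

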